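# Clip a six-tube carrier into the shaking heat block

## Robot

A 6-joint arm with a two-finger parallel gripper is mounted at the origin on a cart in front of the work surface, level with it; the furniture and walls round the work are solid. World frame = base frame: x ahead of the robot, y to its left, z up, the work surface at z = 0. Lengths are in m, angles in rad, forces in N, time in s.
With the tool pointing down it reaches from about 0.225 to 0.875 m from the base axis. Payload 3.4 kg.
Tool frame: the origin (TCP) lies midway between the tips of the shut fingers; the grasp point (between the pads) lies 19 mm behind it; y points along the fingers, z is the direction in which the jaws open and shut, and the axes are right-handed (so a half turn about y gives the same grasp; the last joint's range is limited). The gripper opens to 85 mm and grips with 20 to 120 N. Pads are 22 mm wide; open, the fingers measure 114 mm over their backs; the gripper's body (76 mm by 85 mm) begins 54 mm behind the grasp point. The pads swing forward as they close: fully open they stand 13 mm farther back than shut.
Start: joints at [0.982, 0.276, 1.505, -0, 1.361, -0.121], TCP at [0.259, 0.513, 0.231] pointing down, gripper open.
Joint ranges: [-2.89, 2.89], [-0.75, 2.08], [0.22, 2.7], [-1.18, 4.32], [0.11, 2.71], [-2.7, 2.7]. Speed limits (rad/s): [2.57, 2.57, 3.14, 3.14, 3.14, 3.14].

## Interface

Orientations are given as a unit quaternion [x, y, z, w].
In Python, from cell import ctrl, optics gives the robot as it stands. The module is installed in compiled form; this text tells all that it offers.
- The arm moves only by the shell command python3 -m crank 'ROWS' [FORCE]. ROWS is JSON, a list that holds one entry, the list of rows, each a list of 7 numbers: the opening, from 0 (shut) to 1 (fully open), then the shift along the tool's x, y, z in m, then the turn, a rotation vector about the tool's x, y, z in degrees. A call has 1 to 5 rows; each row shifts and turns the commanded pose from where the row before left it, along the tool's axes as they then stand; what a row does not reach is not made up. A row lasts 1/8 s, in which the tool goes at most 62.5 mm and 10.7 degrees, less where a joint would pass 70% of its speed; a pose out of reach is approached as far as the arm can. A call is refused whole if a number of a shift passes 0.0625 or a number of a turn 10.7, either way. A call with a gripper value outside its range is refused whole. The fingers move at their own pace and stop on an object; FORCE is the grip in N (left out, the last holds). Time passes only in rows, so rows that do not move let the fingers close. It gives the time, the measured TCP pose, the force and the opening at its end, in the units of the state.
- ctrl.observe(): the state, without advancing time (a new reading comes with each control period).
- optics.get_image(name): name is "side" or "top" or "wrist"; returns a dict with "image" (384x512x3 uint8, red, green, blue), "K" (3x3 intrinsics, pixels), "eye" and "rotation" of the camera in the world. Camera axes: x right, y up, looking along -z (the intrinsics and any distortion apply to the point x, -y, -z); pixel columns grow to the right and rows downward; lengths in m; the calibration is good to about 2 mm. A picture is of the moment at which its call begins. There is no depth.
- ctrl.finish_job(): hands the job in, once; it reports no verdict.
The state is a dict: "t": time; "joints": joint angles; "dq": joint speeds; "joint_torque": joint torques, N m; "ee_pos": TCP position; "ee_rot": TCP orientation; "contact_force": force on the tool from outside, world axes, zero at the start; "torque": the same for the moment, N m; "grip_width": opening from 0.0 (shut) to 1.0 (fully open).
Only numpy, scipy, OpenCV 4.12 (cv2) and the standard library are available. Lean on these libraries where they do the work, as an engineer would, in place of code of your own. Each camera call takes 0.05 s, during which the arm holds its last target.

## Task

Lift the carrier with its six tubes out of the bench rack and lower it, never dropping it, into the metal block of the shaker-heater so that every tube enters its own bore. The block may have stopped anywhere along its shaking stroke, so feel for the bores, then press the carrier down until it sits flat on the block, fully home under the spring clips at both ends, and let go. Go gently: never push it against the shaker with more than about 30 N, and leave the other things on the bench where they are.

Things in the scene. Friction and masses are not known exactly. Their poses are not given: they have to be found in the camera images.
- carrier: white plastic tube carrier (about 120 g, 70 mm high in all): flat bar 128 mm long (y), 22 mm wide (x), 6 mm thick, with six rigid tubes hanging from it, grey caps 9 mm high on top and a handle rail over them. Origin: centre of the bar's underside; z up, y along the row. The same both ways round. Starts upright in the bench rack, bar resting on the rack's top
- handle (a point): middle of the carrier's handle rail, 25 mm above the bar's underside. The rail is 114 mm long (y), 16 mm wide (x) and 14 mm high, on a post at each end; the caps under it are 12 mm across. Grip it here from above, across its 16 mm width
- tubes (a point): centre of the row of tube bottoms, 38 mm below the bar's underside. Six flat-bottomed tubes 10.4 mm in diameter, 18 mm apart centre to centre along the carrier's y (-45, -27, -9, 9, 27, 45 mm)
- bench_rack: grey plastic rack on the bench (fixed), 34 x 134 mm and 42 mm high, foot 44 x 144 mm, with a row along its y of six loose 14.4 mm holes through its 10 mm thick top plate, open below. Origin: centre of its underside, z up
- shaker: shaker-heater (fixed): white housing 70 mm high with a grey control panel on its front (-x) face; x from -85 to +60 mm, y from -100 to +100 mm. In the opening in its top stands a bare aluminium block, 50 mm (x) by 130 mm (y). Origin: on the bench under the centre of the opening; z up, y along the row of bores and along the shaking stroke
- seat (a point): on the housing's centre line at the height of the block's top, 82 mm above the bench. The block has six round bores at x = 0 in a row along y, 12.4 mm wide, 18 mm apart, 42 mm deep, chamfered 1.2 mm. The row's middle is off this point by up to 6 mm either way along y, new each time and not in the readings; the drive is self-locking (holds 45 N). Home: carrier origin at this height, its y parallel
- clips (a point): on the housing's centre line at the height of the clip noses, 10 mm above the block's top. At each end of the block (65 mm along y from its middle) stands a spring-steel clip 16 mm wide with a sloping nose. The bar's ends meet the noses about 10 mm above home and slide past under a total push of 5 to 15 N; the noses then spring back over the bar and keep it down
- flask_100: bystander: conical flask, 64 mm wide, 105 mm high; origin under its centre
- beaker_150: bystander: glass beaker, 70 mm wide, 82 mm high; origin under its centre
- tip_box: bystander: pipette tip box, 72x118x82 mm; origin under its centre
- wash_bottle: bystander: wash bottle with a bent spout, 195 mm high; origin under its centre
- bottle_250: bystander: bottle with a blue cap, 69 mm wide, 145 mm high; origin under its centre
Things that resemble listed ones, but are neither listed nor needed, are in the scene too. There is more than one size of the carrier; the job needs the largest.

How it is judged:
By the outcome, as a careful person would: the job done as asked, in the order asked, and still so for the second after the job is handed in, with the robot touching nothing.
It also fails if it takes over 58 s, if anything falls off the work surface, if the arm or the gripper's body presses on something with over 40 N, if the wrist force passes 120 N, or if a joint passes its speed limit or range.

## Working session

There is one attempt and no reset: what is moved stays moved. The work goes in short steps, Python scripts to look and compute and a shell command to move; the robot and the scene stay as the last step left them, time stands still between calls to the robot, and variables do not carry over. Pictures are saved under pics/ and viewed, and the job is handed in when it is done.

```bash
mkdir -p pics
cat > h.py <<'E'
import numpy as np, cv2
from cell import ctrl, optics
def snap(n,fn):
    d=optics.get_image(n); cv2.imwrite('pics/'+fn+'.png',d['image'][:,:,::-1]); np.savez('pics/'+fn+'.npz',**{k:np.array(v) for k,v in d.items()}); return d
def load(fn): return dict(np.load('pics/'+fn+'.npz',allow_pickle=True))
def ray(d,u,v):
    K=d['K']; p=np.array([(u-K[0,2])/K[0,0],(v-K[1,2])/K[1,1],1.]); p=np.array([p[0],-p[1],-p[2]])
    return np.array(d['eye']),np.array(d['rotation'])@p
def atz(d,u,v,z):
    e,r=ray(d,u,v); return e+r*(z-e[2])/r[2]
def proj(d,P):
    c=np.array(d['rotation']).T@(np.array(P)-d['eye']); c=np.array([c[0],-c[1],-c[2]]); q=d['K']@c; return q[:2]/q[2]
E
python3 - <<'E'
from h import *
for n in ('top','side','wrist'):
    d=snap(n,n+'0'); print(n,{k:(np.round(v,3).tolist() if k!='image' else 0) for k,v in d.items()})
print(ctrl.observe())
E
```

```text
top {'image': 0, 'K': [[350.859, 0.0, 256.151], [0.0, 350.859, 191.525], [0.0, 0.0, 1.0]], 'eye': [0.525, 0.097, 0.944], 'rotation': [-0.038, 0.031, 0.711, -0.701]}
side {'image': 0, 'K': [[390.428, 0.0, 259.664], [0.0, 390.428, 195.423], [0.0, 0.0, 1.0]], 'eye': [0.376, -0.394, 0.942], 'rotation': [0.275, -0.062, -0.213, 0.936]}
wrist {'image': 0, 'K': [[291.604, 0.0, 253.025], [0.0, 291.604, 189.214], [0.0, 0.0, 1.0]], 'eye': [0.199, 0.543, 0.373], 'rotation': [-0.114, -0.069, 0.519, 0.844]}
{'t': 0.15, 'joints': array([ 9.81986569e-01,  2.76452885e-01,  1.50581968e+00,  1.72227876e-05,
        1.36070557e+00, -1.20948288e-01]), 'dq': array([-0.00155871, -0.00094342, -0.00341476, -0.0005265 ,  0.00040958,
        0.00080256]), 'joint_torque': array([ 2.57090825e-03, -4.17139864e+01, -2.46034348e+01, -1.78161267e-04,
        7.58865819e-03,  1.86782933e-05]), 'ee_pos': array([0.25907068, 0.51289966, 0.23064565]), 'ee_rot': array([ 0.68830393, -0.16408645,  0.16373487, -0.68738943]), 'contact_force': array([ 1.07900244, -0.33800996, -0.46425435]), 'torque': array([ 0.03706895, -0.02364093,  0.06714661]), 'grip_width': 1.0032606914884512}
```

```bash
python3 - <<'E'
s=open('h.py').read()
s=s.replace("import numpy as np, cv2","import numpy as np, cv2\nfrom scipy.spatial.transform import Rotation as R").replace("np.array(d['rotation'])","R.from_quat(d['rotation']).as_matrix()")
open('h.py','w').write(s)
E
python3 - <<'E'
import cv2
for n in('top0','side0'):
    cv2.imwrite(f'pics/{n}b.png',cv2.resize(cv2.imread(f'pics/{n}.png'),(800,600),interpolation=cv2.INTER_CUBIC))
E
```

```text
(no output)
```

View pics/top0b.png

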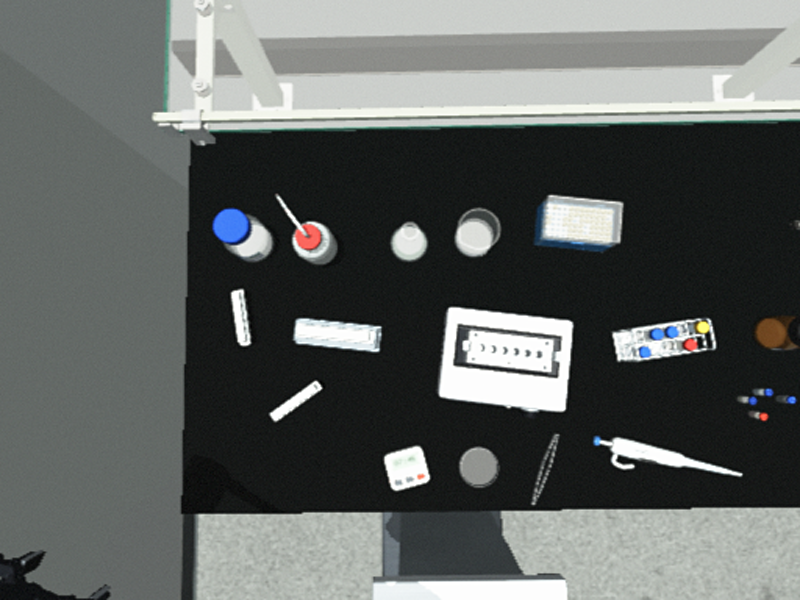

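View pics/side0b.png

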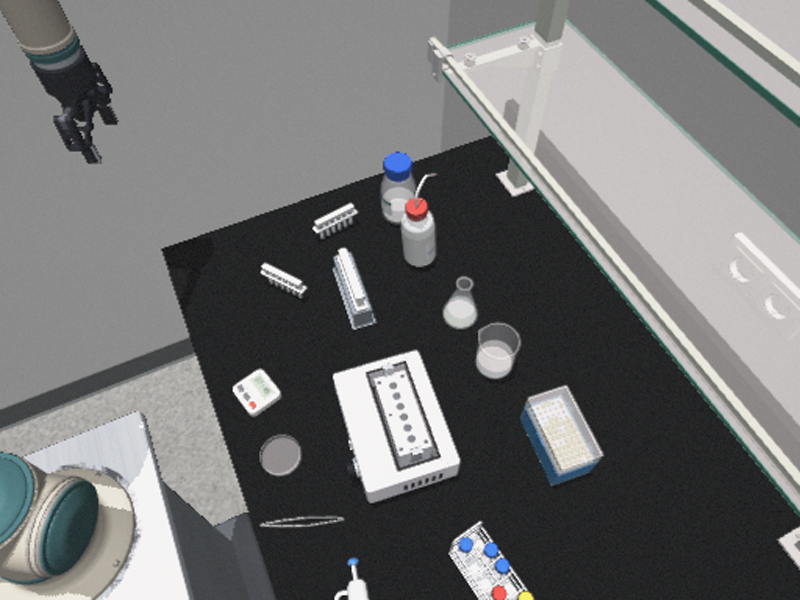

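View pics/wrist0.png

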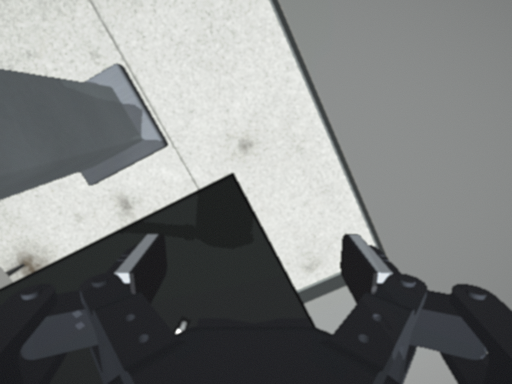

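Run:
```python
from h import *
a=cv2.imread('pics/top0.png')
c=a[195:235,180:255]; A=cv2.resize(c,None,fx=8,fy=8,interpolation=cv2.INTER_CUBIC)
c=a[190:270,275:375]; B=cv2.resize(c,None,fx=6,fy=6,interpolation=cv2.INTER_CUBIC)
cv2.imwrite('pics/cA.png',A);cv2.imwrite('pics/cB.png',B)
s=cv2.imread('pics/side0.png')[150:215,160:250]; cv2.imwrite('pics/cC.png',cv2.resize(s,None,fx=8,fy=8,interpolation=cv2.INTER_CUBIC))
```

```text
(no output)
```

View pics/cA.png

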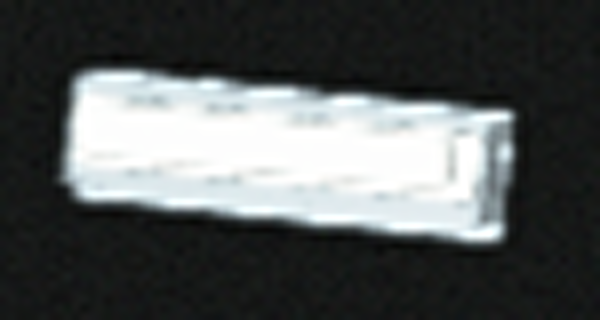

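View pics/cB.png

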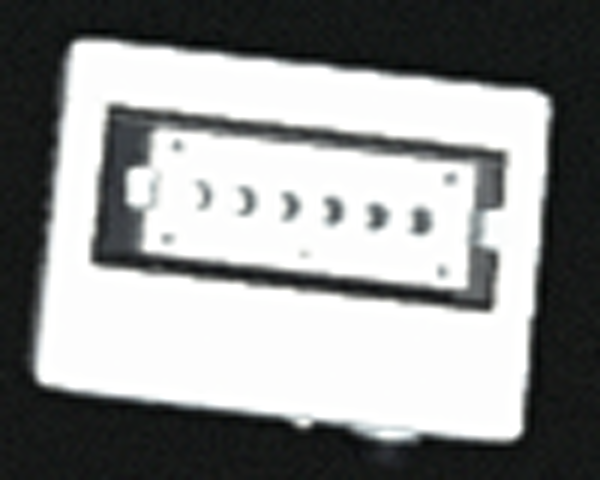

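View pics/cC.png

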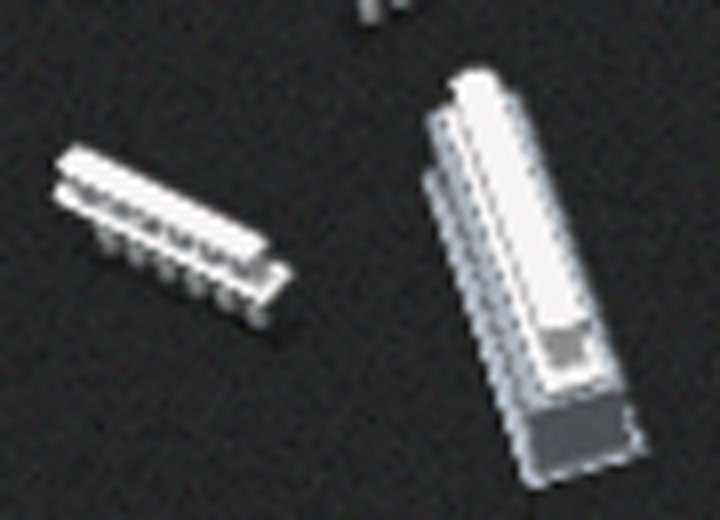

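Run:
```python
from h import *
d=load('top0')
def c(x,y,s,u0,v0,z): return atz(d,u0+(x+.5)/s-.5,v0+(y+.5)/s-.5,z)
# rail corners guess: left end (75,100)-(70,160); right (455,130)-(450,185)
for p in [(75,100),(70,160),(468,130),(462,190)]: print(p,c(*p,8,180,195,.074).round(4))
print('shaker housing corners'); 
for p in [(70,40),(550,92),(520,440),(35,382)]: print(p,c(*p,6,275,190,.070).round(4))
print('opening/ block');
for p in [(110,107),(505,153),(490,308),(93,263)]: print(p,c(*p,6,275,190,.070).round(4))
for p in [(153,125),(475,160),(468,290),(143,252)]: print('blk',p,c(*p,6,275,190,.082).round(4))
for p in [(200,195),(243,200),(288,206),(331,211),(375,216),(419,221)]: print('bore',p,c(*p,6,275,190,.082).round(4))
```

```text
(75, 100) [0.5741 0.272  0.074 ]
(70, 160) [0.5555 0.2735 0.074 ]
(468, 130) [0.563 0.15  0.074]
(462, 190) [0.5445 0.152  0.074 ]
shaker housing corners
(70, 40) [0.5978 0.0295 0.07  ]
(550, 92) [ 0.5732 -0.1687  0.07  ]
(520, 440) [ 0.4313 -0.1502  0.07  ]
(35, 382) [0.4574 0.047  0.07  ]
opening/ block
(110, 107) [0.5696 0.0135 0.07  ]
(505, 153) [ 0.5482 -0.149   0.07  ]
(490, 308) [ 0.4848 -0.1402  0.07  ]
(93, 263) [0.5054 0.0221 0.07  ]
blk (153, 125) [ 0.5614 -0.0027  0.082 ]
blk (475, 160) [ 0.5452 -0.1334  0.082 ]
blk (468, 290) [ 0.4927 -0.1284  0.082 ]
blk (143, 252) [0.5099 0.0027 0.082 ]
bore (200, 195) [ 0.5326 -0.0211  0.082 ]
bore (243, 200) [ 0.5303 -0.0385  0.082 ]
bore (288, 206) [ 0.5276 -0.0567  0.082 ]
bore (331, 211) [ 0.5254 -0.0741  0.082 ]
bore (375, 216) [ 0.5231 -0.0919  0.082 ]
bore (419, 221) [ 0.5208 -0.1096  0.082 ]
```

```bash
cat >> h.py <<'E'
def plan(pos,yaw,both=False):
    """tool y down, tool z along horizontal dir at yaw (deg). prints delta in current tool axes"""
    s=ctrl.observe(); Rc=R.from_quat(s['ee_rot']); 
    best=None
    for k in (0,180):
        a=np.radians(yaw+k); z=np.array([np.cos(a),np.sin(a),0]); y=np.array([0,0,-1.]); x=np.cross(y,z)
        Rt=R.from_matrix(np.c_[x,y,z]); rv=(Rc.inv()*Rt).as_rotvec(degrees=True)
        if best is None or np.linalg.norm(rv)<np.linalg.norm(best[0]): best=(rv,Rt)
    dp=np.array(pos)-s['ee_pos']
    print('t',s['t'],'pos',s['ee_pos'].round(4),'F',s['contact_force'].round(2),'M',s['torque'].round(3),'w',round(s['grip_width'],3))
    print('tool axes\n',Rc.as_matrix().round(4))
    print('turn(tool,deg)',best[0].round(3)); print('shift cur axes',Rc.inv().apply(dp).round(5),'shift after-turn axes',best[1].inv().apply(dp).round(5))
E
python3 -c "
from h import *
plan([.559,.212,.231],-5.2); print(ctrl.observe()['joints'])"
```

```text
t 0.15 pos [0.2591 0.5129 0.2306] F [ 1.08 -0.34 -0.46] M [ 0.037 -0.024  0.067] w 1.003
tool axes
 [[ 8.925e-01 -8.000e-04  4.510e-01]
 [-4.510e-01 -1.100e-03  8.925e-01]
 [-2.000e-04 -1.000e+00 -1.400e-03]]
turn(tool,deg) [7.5000e-02 6.8393e+01 3.8000e-02]
shift cur axes [ 4.034e-01 -2.500e-04 -1.333e-01] shift after-turn axes [ 0.27248 -0.00035  0.32597]
[ 9.81986569e-01  2.76452885e-01  1.50581968e+00  1.72227876e-05
  1.36070557e+00 -1.20948288e-01]
```

```bash
python3 -m crank '[[[1,0.06,0,0,0,9.77,0],[1,0.06,0,0,0,9.77,0],[1,0.06,0,0,0,9.77,0],[1,0.06,0,0,0,9.77,0],[1,0,0,0,0,9.77,0]]]'; python3 -m crank '[[[1,0,0,0,0,9.77,0],[1,0,0,0,0,9.77,0],[1,0,0,0,0,0,0]]]'; python3 -c "
from h import *
plan([.559,.160,.200],-5.2); print(ctrl.observe()['joints'])"
```

```text
t: 0.78
ee_pos: [0.4383, 0.3535, 0.2309]
ee_rot: [0.557, -0.436, 0.437, -0.556]
contact_force: [0.1, 0.7, 0.5]
grip_width: 1.001
t: 1.15
ee_pos: [0.4358, 0.357, 0.231]
ee_rot: [-0.477, 0.522, -0.522, 0.477]
contact_force: [0.2, 0.3, 0.2]
grip_width: 1.0
t 1.15 pos [0.4358 0.357  0.231 ] F [0.21 0.34 0.18] M [ 0.026  0.04  -0.008] w 1.0
tool axes
 [[-8.880e-02 -5.000e-04  9.961e-01]
 [-9.961e-01 -2.000e-04 -8.880e-02]
 [ 3.000e-04 -1.000e+00 -5.000e-04]]
turn(tool,deg) [0.03  0.108 0.016]
shift cur axes [0.18532 0.031   0.14022] shift after-turn axes [0.18506 0.03102 0.14055]
[5.62822061e-01 2.58888411e-01 1.52978167e+00 9.74775710e-05
 1.35351195e+00 6.51674025e-01]
```

```bash
python3 -m crank '[[[1,0.047,0.008,0.035,0,0,0],[1,0.046,0.008,0.035,0,0,0],[1,0.046,0.008,0.035,0,0,0],[1,0.046,0.007,0.035,0,0,0],[1,0,0,0,0,0,0]]]'; python3 -c "
from h import *
plan([.559,.212,.3],-5.2); snap('wrist','w1')"
```

```text
t: 1.78
ee_pos: [0.5603, 0.1568, 0.1993]
ee_rot: [0.477, -0.522, 0.523, -0.476]
contact_force: [-0.5, -0.4, -0.4]
grip_width: 1.0
t 1.775 pos [0.5603 0.1568 0.1993] F [-0.5  -0.45 -0.39] M [ 0.023 -0.047  0.016] w 1.0
tool axes
 [[-9.270e-02 -6.000e-04  9.957e-01]
 [-9.957e-01 -1.500e-03 -9.270e-02]
 [ 1.500e-03 -1.000e+00 -5.000e-04]]
turn(tool,deg) [ 0.026 -0.119  0.088]
shift cur axes [-0.05467 -0.10081 -0.00647] shift after-turn axes [-0.05483 -0.10073 -0.00631]
```

View pics/w1.png

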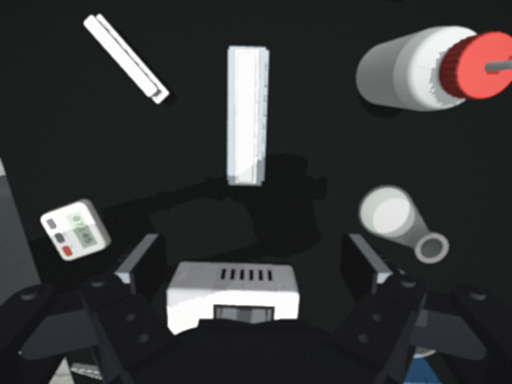

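Run:
```python
from h import *
a=cv2.imread('pics/w1.png')[40:195,205:290]; cv2.imwrite('pics/w1c.png',cv2.resize(a,None,fx=3.8,fy=3.8,interpolation=cv2.INTER_CUBIC)); print(a.shape)
```

```text
(155, 85, 3)
```

View pics/w1c.png

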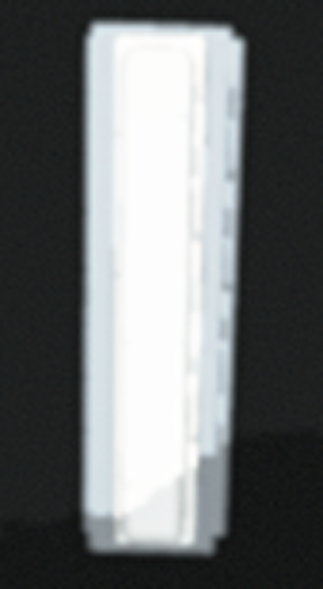

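```bash
cat >> h.py <<'E'
def car(o,yaw,pts):
    return np.array(o)+R.from_euler('z',yaw,degrees=True).apply(np.array(pts,float))
def rect(hx,hy,z): return [(-hx,-hy,z),(hx,-hy,z),(hx,hy,z),(-hx,hy,z)]
def overlay(fn,out,items,roi,s,back=True):
    d=load(fn); x0,y0,x1,y1=roi; im=cv2.resize(d['image'][y0:y1,x0:x1,::-1],None,fx=s,fy=s,interpolation=cv2.INTER_CUBIC)
    for P,col in items:
        q=np.array([proj(d,p) for p in P]); q=((q-[x0,y0]+.5)*s-.5)
        cv2.polylines(im,[np.round(q*16).astype(np.int32)],True,col,1,cv2.LINE_AA,4)
    cv2.imwrite('pics/'+out+'.png',im)
E
python3 - <<'E'
from h import *
o=[.559,.212,.042]
it=lambda o,y:[(car(o,y,rect(.008,.057,.032)),(0,0,255)),(car(o,y,rect(.011,.064,.006)),(0,200,0)),(car(o,y,rect(.017,.067,0)),(255,0,0))]
overlay('w1','ov1',it(o,-5.2),(205,40,290,195),3.8)
overlay('top0','ov2',it(o,-5.2),(180,195,255,235),8)
E
```

```text
(no output)
```

View pics/ov1.png

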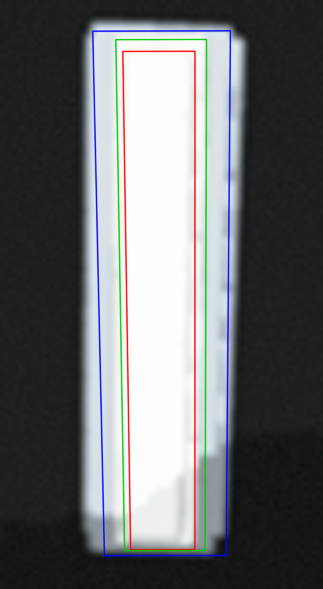

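View pics/ov2.png

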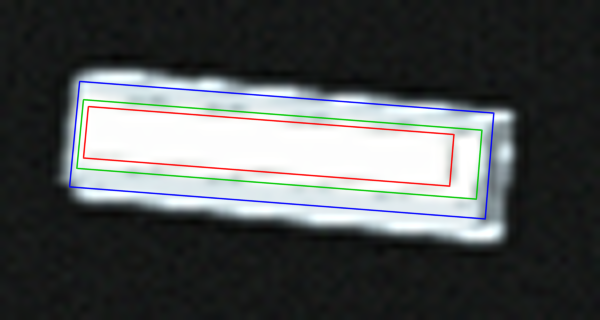

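Run:
```python
from h import *
o=[.558,.212,.042]
it=lambda o,y:[(car(o,y,rect(.008,.057,.032)),(0,0,255)),(car(o,y,rect(.011,.064,.006)),(0,200,0)),(car(o,y,rect(.017,.067,0)),(255,0,0))]
overlay('w1','ov3',it(o,-6.1),(205,40,290,195),3.8)
plan([.558,.212,.12],-6.1)
```

```text
t 1.825 pos [0.559  0.1589 0.1996] F [-0.4   0.52  0.  ] M [ 0.061 -0.     0.031] w 1.0
tool axes
 [[-9.150e-02 -1.400e-03  9.958e-01]
 [-9.958e-01  2.000e-04 -9.150e-02]
 [-0.000e+00 -1.000e+00 -1.400e-03]]
turn(tool,deg) [ 0.082  0.849 -0.001]
shift cur axes [-0.05282  0.0796  -0.00579] shift after-turn axes [-0.05272  0.07959 -0.00669]
```

View pics/ov3.png

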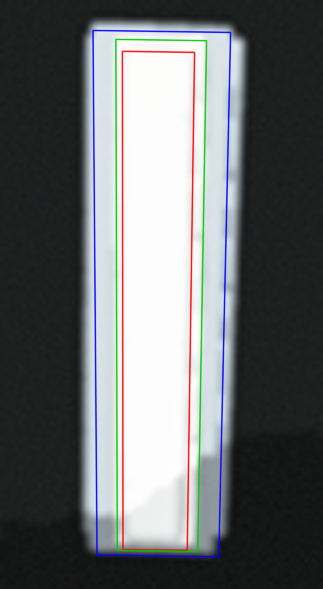

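```bash
python3 -m crank '[[[0.6,-0.0265,0.030,-0.0035,0,1.1,0],[0.6,-0.0265,0.030,-0.0035,0,0,0],[0.6,0,0.0195,0,0,0,0],[0.6,0,0,0,0,0,0]]]' 40; python3 -c "
from h import *
plan([.5578,.212,.053],-6.3)"
```

```text
t: 2.33
ee_pos: [0.5546, 0.2152, 0.1194]
ee_rot: [-0.474, 0.527, -0.525, 0.472]
contact_force: [0.5, -0.3, 0.4]
grip_width: 0.599
t 2.325 pos [0.5546 0.2152 0.1194] F [ 0.46 -0.32  0.42] M [ 0.006 -0.048 -0.035] w 0.599
tool axes
 [[-1.059e-01 -4.100e-03  9.944e-01]
 [-9.944e-01 -5.000e-04 -1.059e-01]
 [ 9.000e-04 -1.000e+00 -4.000e-03]]
turn(tool,deg) [0.23  0.223 0.053]
shift cur axes [0.00279 0.06639 0.00376] shift after-turn axes [0.00284 0.0664  0.0035 ]
```

```bash
python3 -m crank '[[[0.6,0.003,0,0.003,0,0,0],[0.6,0,0.02,0,0,0,0],[0.6,0,0,0,0,0,0]]]'; python3 -c "
from h import *
plan([.5578,.212,.053],-6.3)
overlay('w1','x',[],(0,0,10,10),1)
snap('side','s1');overlay('s1','s1c',[],(150,100,270,220),5)"
```

```text
t: 2.7
ee_pos: [0.5593, 0.2101, 0.101]
ee_rot: [-0.472, 0.527, -0.527, 0.472]
contact_force: [-0.1, -0.3, 0.0]
grip_width: 0.597
t 2.7 pos [0.5593 0.2101 0.101 ] F [-0.06 -0.25  0.04] M [0.015 0.012 0.056] w 0.597
tool axes
 [[-1.096e-01 -8.000e-04  9.940e-01]
 [-9.940e-01 -1.000e-04 -1.096e-01]
 [ 2.000e-04 -1.000e+00 -8.000e-04]]
turn(tool,deg) [0.043 0.009 0.01 ]
shift cur axes [-0.0017   0.04796 -0.00163] shift after-turn axes [-0.00169  0.04796 -0.00166]
```

View pics/s1c.png

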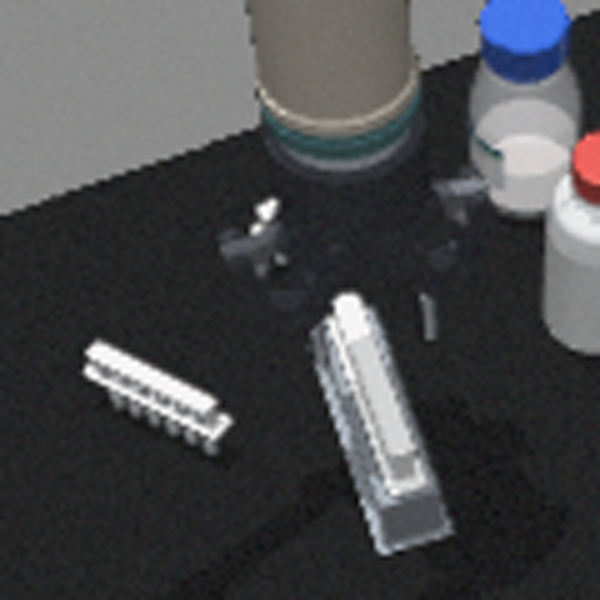

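```bash
python3 -m crank '[[[0.6,-0.0015,0.024,-0.0015,0,0,0],[0.6,0,0.022,0,0,0,0],[0.6,0,0,0,0,0,0]]]';  python3 -m crank '[[[0.0,0,0,0,0,0,0],[0.0,0,0,0,0,0,0],[0.0,0,0,0,0,0,0],[0,0,0,0,0,0,0]]]' 40; python3 -c "
from h import *
plan([.5578,.212,.054],-6.3)"
```

```text
t: 3.12
ee_pos: [0.5578, 0.2118, 0.0546]
ee_rot: [-0.472, 0.527, -0.526, 0.471]
contact_force: [-1.0, 0.2, 0.8]
grip_width: 0.602
t: 3.62
ee_pos: [0.5592, 0.2123, 0.0563]
ee_rot: [0.471, -0.526, 0.527, -0.473]
contact_force: [-0.8, -0.8, 6.5]
grip_width: 0.177
t 3.625 pos [0.5592 0.2123 0.0563] F [-0.8  -0.83  6.47] M [-0.048  0.088 -0.032] w 0.177
tool axes
 [[-1.095e-01  2.700e-03  9.940e-01]
 [-9.940e-01  7.000e-04 -1.095e-01]
 [-1.000e-03 -1.000e+00  2.600e-03]]
turn(tool,deg) [-0.15   0.011 -0.056]
shift cur axes [ 0.00049  0.00233 -0.0014 ] shift after-turn axes [ 0.00049  0.00233 -0.00139]
```

```bash
python3 -m crank '[[[0,0,0,0,0,0,0],[0,0,-0.006,0,0,0,0],[0,0,-0.010,0,0,0,0],[0,0,-0.016,0,0,0,0],[0,0,0,0,0,0,0]]]' 60; python3 -c "
from h import *
plan([.5578,.212,.054],-6.3)
snap('side','s2');overlay('s2','s2c',[],(150,80,290,220),5)"
```

```text
t: 4.25
ee_pos: [0.5596, 0.2125, 0.0888]
ee_rot: [0.471, -0.526, 0.527, -0.473]
contact_force: [0.5, 0.0, -1.9]
grip_width: 0.173
t 4.25 pos [0.5596 0.2125 0.0888] F [ 0.45  0.05 -1.86] M [ 0.005  0.03  -0.027] w 0.173
tool axes
 [[-0.1096  0.0039  0.994 ]
 [-0.994   0.0011 -0.1096]
 [-0.0015 -1.      0.0037]]
turn(tool,deg) [-0.213  0.009 -0.084]
shift cur axes [ 0.00073  0.03477 -0.00191] shift after-turn axes [ 0.00068  0.03478 -0.00178]
```

View pics/s2c.png

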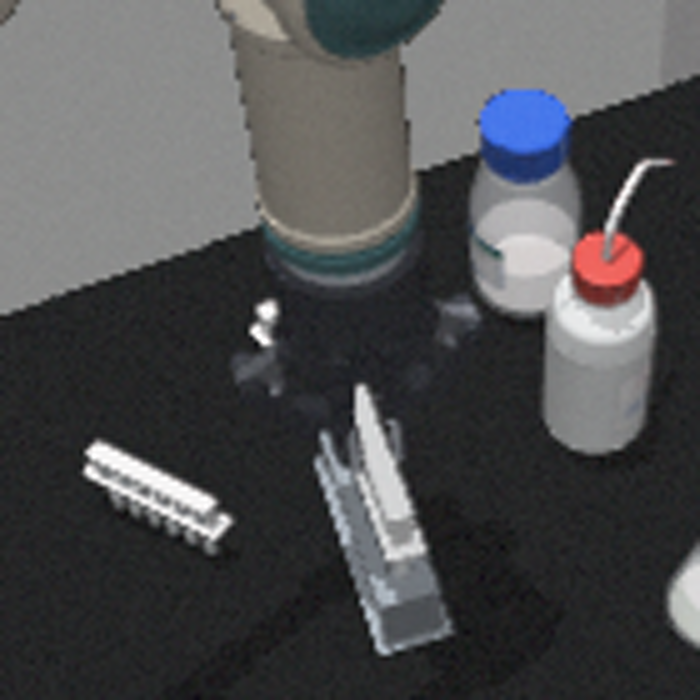

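```bash
python3 -m crank '[[[0,0,-0.03,0,0,0,0],[0,0,-0.05,0,0,0,0],[0,0,-0.05,0,0,0,0],[0,0,-0.02,0,0,0,0],[0,0,0,0,0,0,0]]]' 60; python3 -c "
from h import *
plan([.512,-.185,.24],-7.3)"
```

```text
t: 4.92
ee_pos: [0.559, 0.2123, 0.2383]
ee_rot: [0.471, -0.526, 0.527, -0.473]
contact_force: [-0.3, -0.7, -1.5]
grip_width: 0.17
t 4.925 pos [0.559  0.2123 0.2383] F [-0.3  -0.69 -1.49] M [0.033 0.017 0.008] w 0.17
tool axes
 [[-1.096e-01  3.300e-03  9.940e-01]
 [-9.940e-01  9.000e-04 -1.096e-01]
 [-1.300e-03 -1.000e+00  3.200e-03]]
turn(tool,deg) [-0.184  1.008 -0.076]
shift cur axes [ 0.40004 -0.00222 -0.00316] shift after-turn axes [ 0.40003 -0.00169  0.00387]
```

```bash
python3 -m crank '[[[0,0.05,0,0,-0.18,1.0,-0.07],[0,0.05,0,0,0,0,0],[0,0.05,0,0,0,0,0],[0,0.05,0,0,0,0,0],[0,0.05,0,0,0,0,0]]]'; python3 -m crank '[[[0,0.05,0,0,0,0,0],[0,0.05,0,0,0,0,0],[0,0.05,-0.002,0.003,0,0,0],[0,0,0,0,0,0,0],[0,0,0,0,0,0,0]]]'; python3 -c "
from h import *
plan([.512,-.185,.24],-7.3); print(ctrl.observe()['joints'])
snap('wrist','w2');snap('top','t2');snap('side','s3')"
```

```text
t: 5.55
ee_pos: [0.5259, -0.0373, 0.2349]
ee_rot: [-0.469, 0.532, -0.529, 0.465]
contact_force: [-0.5, 0.2, -0.8]
grip_width: 0.167
t: 6.18
ee_pos: [0.5104, -0.1844, 0.2375]
ee_rot: [-0.468, 0.533, -0.529, 0.466]
contact_force: [-0.3, -0.2, -0.7]
grip_width: 0.167
t 6.175 pos [ 0.5104 -0.1844  0.2375] F [-0.25 -0.18 -0.68] M [-0.031 -0.012  0.061] w 0.167
tool axes
 [[-1.277e-01 -6.200e-03  9.918e-01]
 [-9.918e-01  1.700e-03 -1.277e-01]
 [-9.000e-04 -1.000e+00 -6.400e-03]]
turn(tool,deg) [ 0.365 -0.039 -0.053]
shift cur axes [ 0.00036 -0.00252  0.00161] shift after-turn axes [ 0.00036 -0.00251  0.00163]
[-4.74071072e-01  2.27326550e-01  1.55713323e+00 -1.32908388e-03
  1.36343712e+00 -3.45711168e-01]
```

View pics/w2.png

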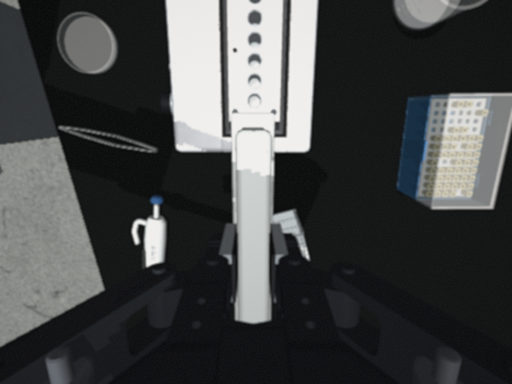

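View pics/s3.png

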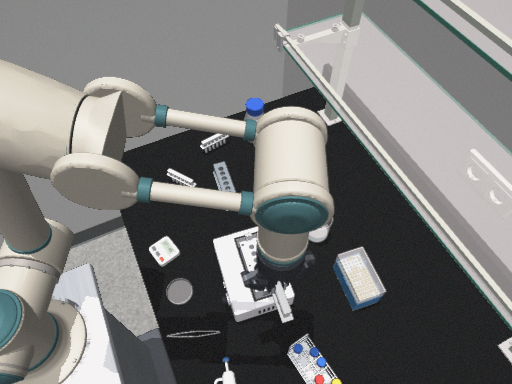

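Run:
```python
from h import *
s=ctrl.observe(); Rc=R.from_quat(s['ee_rot']).as_matrix(); p=s['ee_pos']
# carrier frame guess: x along tool z, y along -tool x, z up -tool y
B=np.c_[Rc[:,2],-Rc[:,0],-Rc[:,1]]
o=p-B[:,2]*.0143
f=lambda pts:[o+B@np.array(q) for q in pts]
it=[(f(rect(.008,.057,.032)),(0,0,255)),(f(rect(.011,.064,.006)),(0,200,0)),(f(rect(.011,.064,0)),(200,200,0))]
overlay('w2','w2a',it,(200,90,310,330),2.5)
overlay('w2','w2b',[],(160,0,330,150),4.5)
```

```text
(no output)
```

View pics/w2a.png

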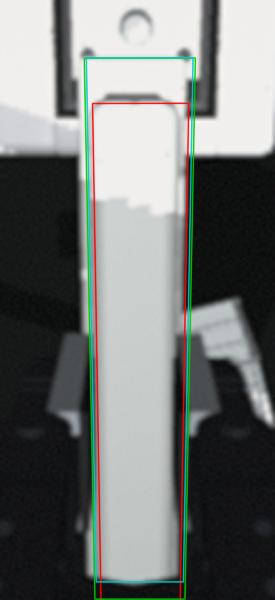

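View pics/w2b.png

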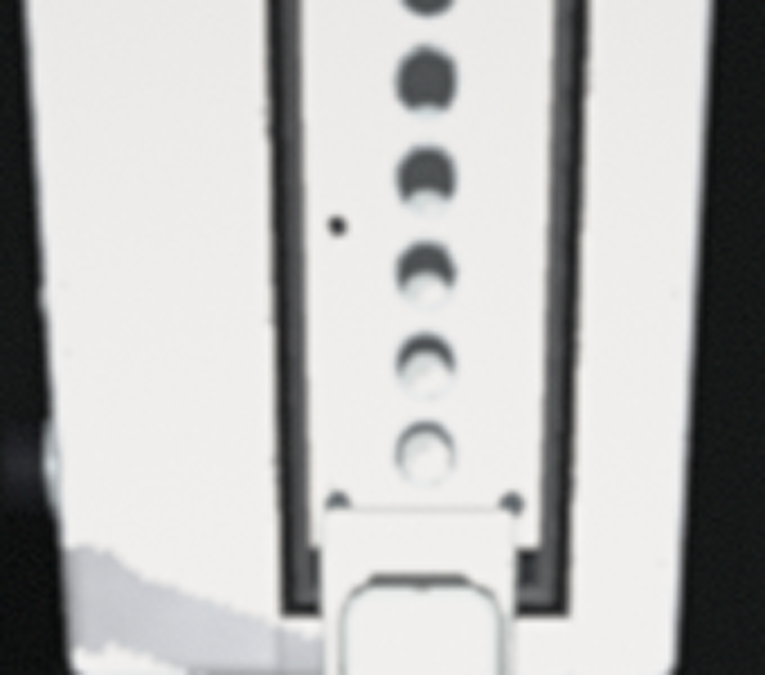

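Run:
```python
from h import *
overlay('w2','w2d',[],(215,225,295,330),5.7)
overlay('s3','s3c',[],(225,230,325,330),6)
```

```text
(no output)
```

View pics/w2d.png

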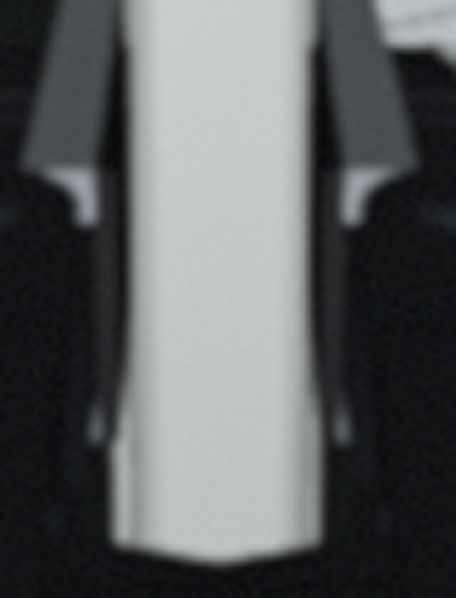

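View pics/s3c.png

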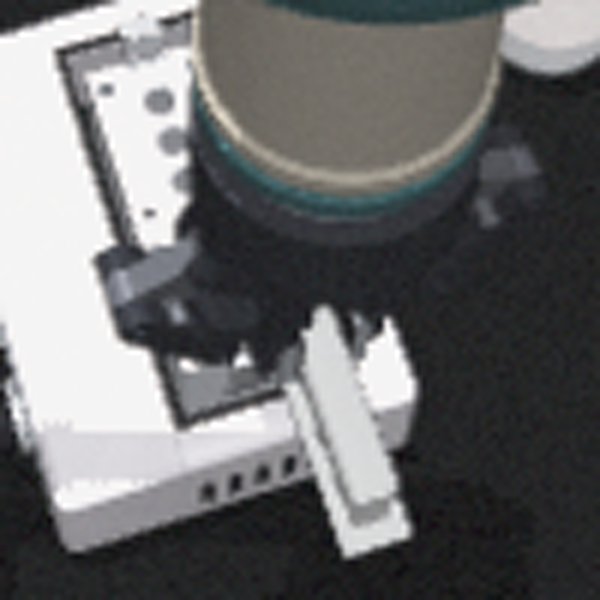

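Run:
```python
from h import *
s=ctrl.observe(); Rc=R.from_quat(s['ee_rot']).as_matrix(); p=s['ee_pos']
B=np.c_[Rc[:,2],-Rc[:,0],-Rc[:,1]]
o=p-B[:,2]*.0143
f=lambda pts:[o+B@np.array(q) for q in pts]
it=[(f(rect(.008,.057,.032)),(0,0,255)),(f(rect(.008,.057,.018)),(255,0,255)),(f(rect(.011,.064,.006)),(0,200,0))]
overlay('s3','s3d',it,(225,230,325,330),6)
overlay('t2','t2d',it,(260,190,400,290),5.5)
d=load('w2')
# bores in w2b crop coords (centres)
for x,y in [(427,80),(427,178),(427,273),(426,365),(425,455)]:
    print(atz(d,160+(x+.5)/4.5-.5,(y+.5)/4.5-.5,.082).round(4))
print(d['eye'],p)
```

```text
[ 0.5288 -0.0384  0.082 ]
[ 0.5265 -0.0563  0.082 ]
[ 0.5242 -0.0743  0.082 ]
[ 0.5217 -0.0923  0.082 ]
[ 0.5192 -0.1105  0.082 ]
[ 0.51919628 -0.1185509   0.37959399] [ 0.51113393 -0.18374083  0.23857098]
```

View pics/s3d.png

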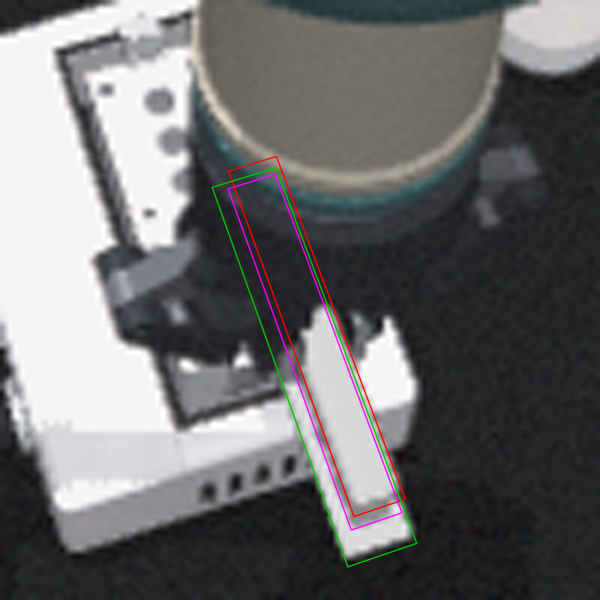

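View pics/t2d.png

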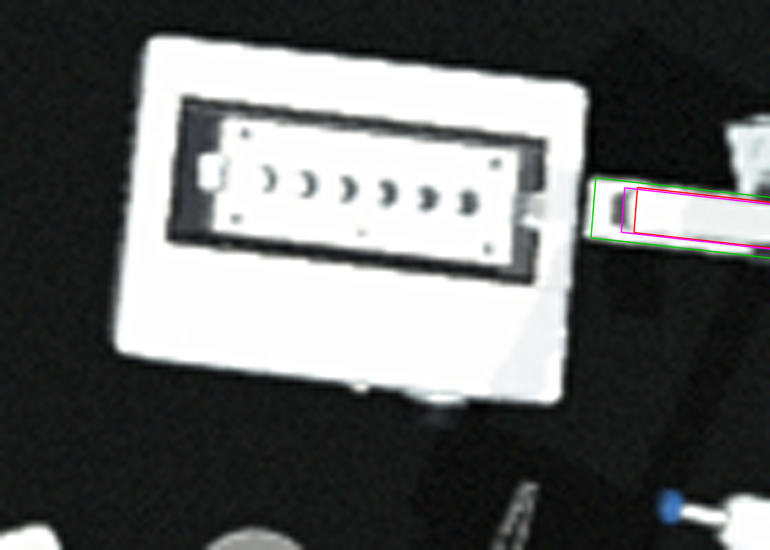

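```bash
python3 - <<'E'
from h import *
overlay('s3','z1',[],(268,278,300,326),12)
overlay('t2','z2',[],(362,218,402,242),15)
overlay('w2','z3',[],(222,105,284,141),12)
E
python3 -c "
import cv2,numpy as np
a=cv2.imread('pics/z1.png');print(a.shape)
b=cv2.imread('pics/z2.png');c=cv2.imread('pics/z3.png');print(b.shape,c.shape)"
```

```text
(576, 384, 3)
(360, 600, 3) (432, 744, 3)
```

View pics/z1.png

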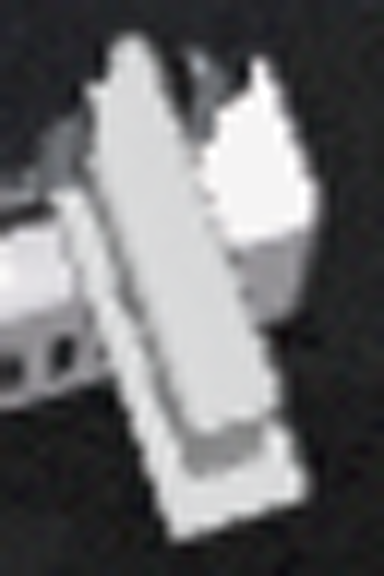

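View pics/z2.png

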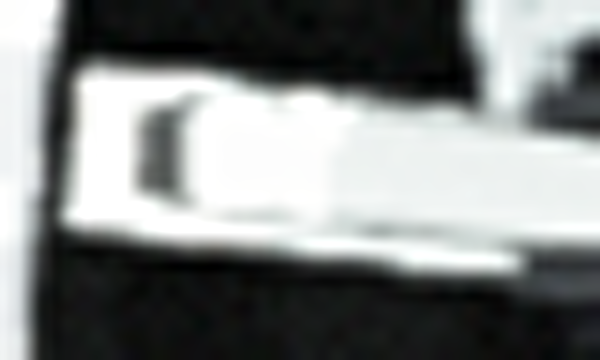

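View pics/z3.png

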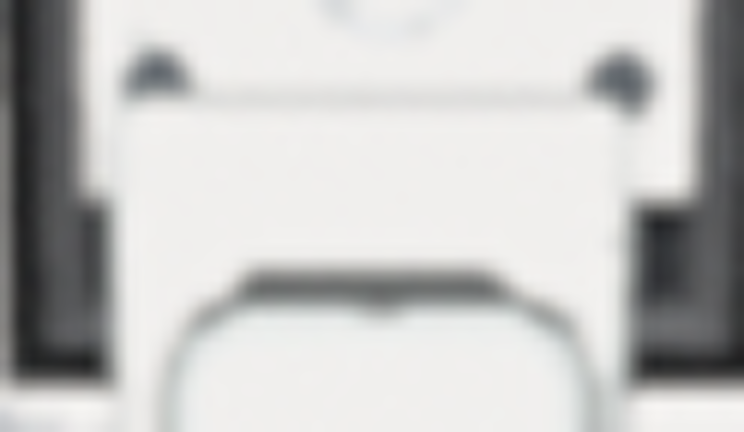

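```bash
cat > fit.py <<'E'
from h import *
from scipy.optimize import least_squares
s=ctrl.observe(); Rc=R.from_quat(s['ee_rot']).as_matrix(); p=s['ee_pos']
B=np.c_[Rc[:,2],-Rc[:,0],-Rc[:,1]]
o=p-B[:,2]*.0143
obs=[('s3',(0,-.057,.032),(286.0,312.7)),('s3',(-.011,-.064,.006),(282.3,322.1)),('s3',(.011,-.064,.006),(293.2,318.6)),
('t2',(.011,.064,.006),(366.9,222.2)),('t2',(-.011,.064,.006),(365.9,232.3)),('t2',(0,.057,.032),(374.2,227.4)),
('w2',(-.011,.064,.006),(231.4,112.9)),('w2',(.011,.064,.006),(274.2,112.9)),('w2',(0,.057,.032),(253.2,129.9))]
D={k:load(k) for k in('s3','t2','w2')}
def pose(q): return o+B@q[:3], B@R.from_rotvec(q[3:6]).as_matrix()
def res(q,full=False):
    c,Q=pose(q); r=[]
    for n,P,uv in obs: r.append((proj(D[n],c+Q@np.array(P))-uv))
    r=np.array(r)
    if full: return r
    return np.r_[r.ravel()/.7, q[:2]/.003,q[2]/.003, q[4]/.01, q[3]/.05,q[5]/.02]
f=least_squares(res,np.zeros(6))
print('shift mm (carrier axes)',(f.x[:3]*1e3).round(2),'rot deg',np.degrees(f.x[3:]).round(2))
for (n,P,uv),r in zip(obs,res(f.x,True)): print(n,P,r.round(2))
E
python3 fit.py
```

```text
shift mm (carrier axes) [-1.14 -0.21  1.54] rot deg [-1.93  0.07  0.01]
s3 (0, -0.057, 0.032) [1.14 0.58]
s3 (-0.011, -0.064, 0.006) [-0.31  1.52]
s3 (0.011, -0.064, 0.006) [0.33 1.08]
t2 (0.011, 0.064, 0.006) [0.81 0.23]
t2 (-0.011, 0.064, 0.006) [0.94 1.02]
t2 (0, 0.057, 0.032) [0.35 0.82]
w2 (-0.011, 0.064, 0.006) [-0.4  -0.01]
w2 (0.011, 0.064, 0.006) [ 1.02 -0.13]
w2 (0, 0.057, 0.032) [-0.12 -1.14]
```

```bash
cat >> fit.py <<'E'
d=D['w2']
for tilt in (0,-2,-4):
    q=f.x.copy(); q[3]=np.radians(tilt); c,Q=pose(q)
    for nm,hx,z in (('rail',.008,.032),('bar',.011,.006)):
        out=[]
        for y in np.linspace(.064,-.064,9):
            a=proj(d,c+Q@np.array([-hx,y,z]));b=proj(d,c+Q@np.array([hx,y,z])); out.append((round(a[1]),round(b[0]-a[0],1)))
        print(tilt,nm,out)
im=d['image'].astype(int).sum(2)//3
for v in (140,160,180,240,250,260,280,300,310,316): print(v,im[v,226:280].tolist())
E
python3 fit.py | tail -16
```

```text
0 rail [(114, np.float64(39.6)), (154, np.float64(38.2)), (190, np.float64(36.9)), (225, np.float64(35.7)), (257, np.float64(34.6)), (287, np.float64(33.5)), (316, np.float64(32.6)), (343, np.float64(31.6)), (368, np.float64(30.7))]
0 bar [(113, np.float64(44.9)), (146, np.float64(43.6)), (177, np.float64(42.3)), (206, np.float64(41.2)), (234, np.float64(40.1)), (260, np.float64(39.1)), (285, np.float64(38.1)), (309, np.float64(37.2)), (331, np.float64(36.3))]
-2 rail [(111, np.float64(38.9)), (150, np.float64(37.8)), (187, np.float64(36.7)), (222, np.float64(35.6)), (255, np.float64(34.7)), (286, np.float64(33.7)), (315, np.float64(32.9)), (343, np.float64(32.0)), (370, np.float64(31.2))]
-2 bar [(113, np.float64(44.2)), (145, np.float64(43.1)), (176, np.float64(42.1)), (205, np.float64(41.1)), (233, np.float64(40.1)), (260, np.float64(39.2)), (286, np.float64(38.4)), (310, np.float64(37.5)), (334, np.float64(36.7))]
-4 rail [(109, np.float64(38.3)), (147, np.float64(37.3)), (184, np.float64(36.4)), (219, np.float64(35.6)), (253, np.float64(34.7)), (284, np.float64(33.9)), (315, np.
[... 2185 characters left out ...]
 175, 184, 191, 194, 195, 194, 194, 194, 196, 195, 194, 194, 195, 194, 194, 194, 194, 194, 195, 194, 195, 195, 193, 188, 181, 171, 158, 147, 143, 124, 78, 42, 58, 82, 85, 56, 28, 24, 24]
310 [19, 19, 20, 21, 20, 21, 18, 34, 77, 133, 166, 165, 149, 150, 164, 173, 182, 189, 193, 193, 193, 192, 193, 194, 192, 192, 192, 193, 193, 192, 191, 193, 193, 193, 192, 194, 192, 191, 186, 178, 169, 156, 147, 143, 124, 77, 34, 22, 22, 21, 22, 19, 20, 22]
316 [19, 17, 17, 20, 22, 20, 21, 31, 76, 130, 163, 161, 147, 148, 162, 173, 180, 188, 192, 193, 193, 192, 192, 192, 193, 191, 193, 193, 192, 193, 193, 192, 191, 192, 192, 192, 191, 189, 185, 178, 167, 152, 145, 147, 125, 76, 30, 21, 20, 22, 19, 20, 16, 17]
```

```bash
python3 -c "
from h import *
plan([.5265,-.0654,.16],-7.6)"
```

```text
t 6.325 pos [ 0.5111 -0.1837  0.2386] F [ 0.29 -0.12 -0.63] M [ 0.024 -0.013  0.006] w 0.168
tool axes
 [[-1.254e-01 -4.300e-03  9.921e-01]
 [-9.921e-01  3.000e-04 -1.254e-01]
 [ 2.000e-04 -1.000e+00 -4.300e-03]]
turn(tool,deg) [0.247 0.394 0.015]
shift cur axes [-0.11935  0.07854  0.00074] shift after-turn axes [-0.11933  0.07857 -0.00042]
```

```bash
python3 -m crank '[[[0,0,0,0,0.25,0.4,0],[0,-0.04,0,0,0,0,0],[0,-0.04,0.01,0,0,0,0],[0,-0.0393,0.03,0,0,0,0],[0,0,0.036,0,0,0,0]]]'; python3 -m crank '[[[0,0,0,0,0,0,0],[0,0,0,0,0,0,0]]]'; python3 -c "
from h import *
plan([.5265,-.0654,.14],-7.6)
snap('wrist','w4');snap('top','t4');snap('side','s4')
plan([.5265,-.0654,.14],-7.6)
overlay('t4','t4c',[],(270,180,380,270),7)
overlay('s4','s4c',[],(200,200,320,320),5)
"
```

```text
t: 6.95
ee_pos: [0.5281, -0.0638, 0.1633]
ee_rot: [0.466, -0.53, 0.533, -0.467]
contact_force: [0.7, 0.4, -2.5]
grip_width: 0.171
t: 7.2
ee_pos: [0.5283, -0.0672, 0.1643]
ee_rot: [0.465, -0.531, 0.534, -0.466]
contact_force: [0.6, -0.5, -0.5]
grip_width: 0.167
t 7.2 pos [ 0.5283 -0.0672  0.1643] F [ 0.61 -0.54 -0.45] M [ 0.    -0.024  0.064] w 0.167
tool axes
 [[-0.1337  0.003   0.991 ]
 [-0.991  -0.0019 -0.1337]
 [ 0.0015 -1.      0.0033]]
turn(tool,deg) [-0.188 -0.083  0.087]
shift cur axes [-0.00158  0.02426 -0.00206] shift after-turn axes [-0.00155  0.02427 -0.00197]
t 7.35 pos [ 0.5285 -0.0677  0.1647] F [ 1.14  0.18 -0.92] M [-0.05  -0.051 -0.027] w 0.169
tool axes
 [[-0.1346  0.0043  0.9909]
 [-0.9909 -0.0022 -0.1346]
 [ 0.0016 -1.      0.0046]]
turn(tool,deg) [-0.261 -0.133  0.092]
shift cur axes [-0.00205  0.0247  -0.00243] shift after-turn axes [-0.00202  0.02472 -0.00231]
```

View pics/t4c.png

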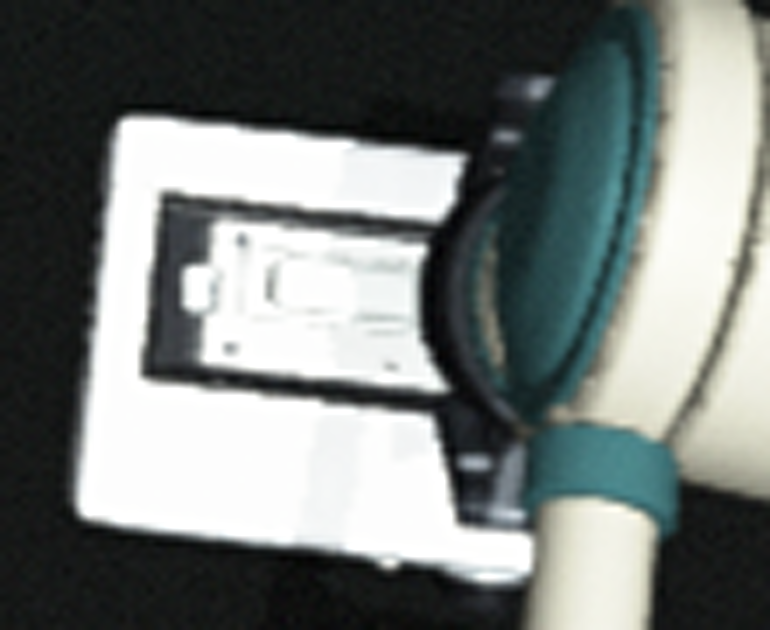

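View pics/s4c.png

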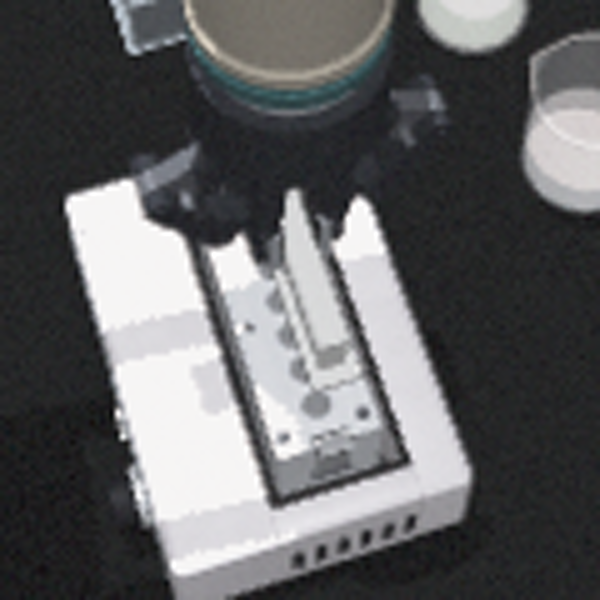

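View pics/w4.png

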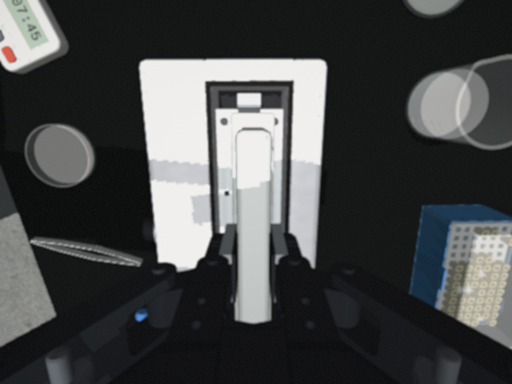

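```bash
python3 -m crank '[[[0,-0.0015,0.008,-0.002,-0.2,0,0],[0,0,0.008,0,0,0,0],[0,0,0,0,0,0,0],[0,0,0,0,0,0,0]]]'
cat >> h.py <<'E'
def avg(n=8):
    P=[];F=[];Q=[];M=[]
    for i in range(n):
        s=ctrl.observe();P.append(s['ee_pos']);F.append(s['contact_force']);Q.append(s['ee_rot']*np.sign(s['ee_rot'][0]));M.append(s['torque']);optics.get_image('wrist')
    P=np.array(P);r=R.from_quat(np.array(Q)).mean()
    print('t',s['t'],'P',P.mean(0).round(4),'sd',P.std(0).round(4),'F',np.mean(F,0).round(2),'sd',np.std(F,0).round(2),'M',np.mean(M,0).round(3))
    print(r.as_matrix().round(4).tolist())
    return P.mean(0),r
E
python3 -c "
from h import *
avg()"
```

```text
t: 7.85
ee_pos: [0.5256, -0.0654, 0.1469]
ee_rot: [-0.466, 0.533, -0.532, 0.464]
contact_force: [0.2, 0.1, -1.5]
grip_width: 0.174
t 8.2 P [ 0.5257 -0.0653  0.1472] sd [0.     0.     0.0001] F [ 0.42  0.14 -0.89] sd [0.44 0.13 0.32] M [-0.004 -0.009 -0.004]
[[-0.1339, -0.0021, 0.991], [-0.991, -0.0009, -0.1339], [0.0012, -1.0, -0.0019]]
```

```bash
python3 -m crank '[[[0,0,0.004,0.0008,0.1,0,0.05],[0,0,0.004,0,0,0,0],[0,0,0.001,0,0,0,0],[0,0,0,0,0,0,0]]]'; python3 -c "
from h import *
avg(3)"; python3 -m crank '[[[0,0,0.0015,0,0,0,0],[0,0,0.0015,0,0,0,0],[0,0,0,0,0,0,0]]]'; python3 -c "
from h import *
avg(3)"
```

```text
t: 8.75
ee_pos: [0.5263, -0.0654, 0.1379]
ee_rot: [-0.466, 0.533, -0.532, 0.465]
contact_force: [-0.1, 1.0, -0.8]
grip_width: 0.165
t 8.85 P [ 0.5264 -0.0654  0.138 ] sd [0.0001 0.     0.0001] F [-0.01  0.11 -0.84] sd [0.08 0.81 0.08] M [ 0.033 -0.05  -0.001]
[[-0.1339, -0.0006, 0.991], [-0.991, -0.0002, -0.1339], [0.0003, -1.0, -0.0006]]
t: 9.28
ee_pos: [0.5262, -0.0654, 0.1349]
ee_rot: [-0.466, 0.533, -0.532, 0.465]
contact_force: [0.3, -0.4, -0.5]
grip_width: 0.169
t 9.375 P [ 0.5263 -0.0654  0.135 ] sd [0.0001 0.     0.0001] F [ 0.03 -0.28 -0.4 ] sd [0.22 0.36 0.2 ] M [-0.022 -0.008  0.014]
[[-0.1339, -0.0007, 0.991], [-0.991, -0.0002, -0.1339], [0.0003, -1.0, -0.0007]]
```

Very precise at low speed. Continue feeling downward.

```bash
for i in 1; do python3 -m crank '[[[0,0,0.001,0,0,0,0],[0,0,0.001,0,0,0,0],[0,0,0,0,0,0,0]]]'; done; python3 -c "
from h import *
avg(2)"; python3 -m crank '[[[0,0,0.001,0,0,0,0],[0,0,0.001,0,0,0,0],[0,0,0,0,0,0,0]]]'; python3 -c "
from h import *
avg(2)"
```

```text
t: 9.8
ee_pos: [0.5263, -0.0654, 0.133]
ee_rot: [-0.466, 0.533, -0.532, 0.465]
contact_force: [-0.9, -0.8, -1.3]
grip_width: 0.172
t 9.85 P [ 0.5263 -0.0654  0.133 ] sd [0. 0. 0.] F [-0.37 -0.05 -1.24] sd [0.52 0.71 0.08] M [0.013 0.021 0.005]
[[-0.1338, -0.0007, 0.991], [-0.991, -0.0002, -0.1338], [0.0003, -1.0, -0.0006]]
t: 10.28
ee_pos: [0.5263, -0.0654, 0.131]
ee_rot: [-0.466, 0.533, -0.532, 0.465]
contact_force: [-0.5, 0.9, -2.0]
grip_width: 0.171
t 10.325 P [ 0.5263 -0.0654  0.131 ] sd [0. 0. 0.] F [-0.37  0.32 -1.04] sd [0.14 0.54 0.98] M [-0.004  0.022 -0.019]
[[-0.1339, -0.0007, 0.991], [-0.991, -0.0002, -0.1339], [0.0003, -1.0, -0.0007]]
```

```bash
python3 -m crank '[[[0,0,0.001,0,0,0,0],[0,0,0.001,0,0,0,0],[0,0,0.001,0,0,0,0]]]'; python3 -m crank '[[[0,0,0.001,0,0,0,0],[0,0,0.001,0,0,0,0],[0,0,0,0,0,0,0]]]'; python3 -c "
from h import *
avg(2)
snap('side','s5');overlay('s5','s5c',[],(200,220,320,320),6)"
```

```text
t: 10.75
ee_pos: [0.5264, -0.0654, 0.128]
ee_rot: [-0.466, 0.532, -0.532, 0.465]
contact_force: [-0.3, -1.0, -1.3]
grip_width: 0.172
t: 11.12
ee_pos: [0.5263, -0.0654, 0.126]
ee_rot: [-0.466, 0.533, -0.532, 0.465]
contact_force: [0.0, 0.5, -2.0]
grip_width: 0.169
t 11.175 P [ 0.5263 -0.0654  0.126 ] sd [0. 0. 0.] F [ 0.55  0.44 -1.5 ] sd [0.51 0.08 0.52] M [0.015 0.029 0.011]
[[-0.1339, -0.0006, 0.991], [-0.991, -0.0002, -0.1339], [0.0003, -1.0, -0.0006]]
```

View pics/s5c.png

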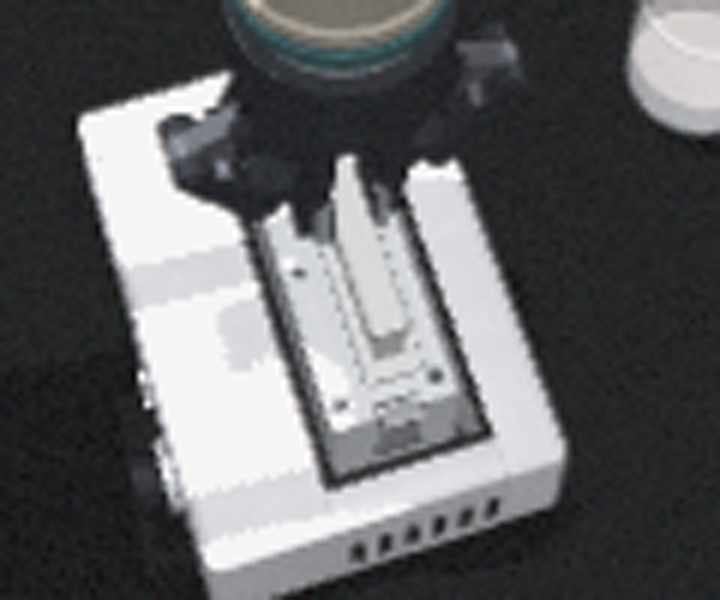

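```bash
python3 -m crank '[[[0,0,0.0015,0,0,0,0],[0,0,0.0015,0,0,0,0],[0,0,0.0015,0,0,0,0],[0,0,0,0,0,0,0]]]'; python3 -m crank '[[[0,0,0.0015,0,0,0,0],[0,0,0.0015,0,0,0,0],[0,0,0.0015,0,0,0,0],[0,0,0,0,0,0,0]]]';  python3 -c "
from h import *
avg(3)"
```

```text
t: 11.78
ee_pos: [0.5262, -0.0654, 0.1214]
ee_rot: [-0.466, 0.533, -0.532, 0.465]
contact_force: [-0.7, 0.7, -1.2]
grip_width: 0.172
t: 12.28
ee_pos: [0.5263, -0.0654, 0.1169]
ee_rot: [-0.466, 0.533, -0.532, 0.465]
contact_force: [-0.7, -0.3, -0.7]
grip_width: 0.172
t 12.375 P [ 0.5263 -0.0654  0.117 ] sd [0.0001 0.     0.0001] F [-0.53 -0.25 -1.05] sd [0.24 0.07 0.29] M [-0.029 -0.03   0.01 ]
[[-0.1338, -0.0007, 0.991], [-0.991, -0.0002, -0.1338], [0.0003, -1.0, -0.0006]]
```

```bash
python3 -m crank '[[[0,0,0.0015,0,0,0,0],[0,0,0.0015,0,0,0,0],[0,0,0.0015,0,0,0,0],[0,0,0,0,0,0,0]]]';  python3 -c "
from h import *
avg(3)"
```

```text
t: 12.92
ee_pos: [0.5263, -0.0654, 0.1124]
ee_rot: [-0.466, 0.533, -0.532, 0.465]
contact_force: [-0.2, -0.7, -1.2]
grip_width: 0.17
t 13.025 P [ 0.5263 -0.0654  0.1125] sd [0.     0.     0.0001] F [ 0.52 -0.11 -1.24] sd [0.58 0.89 0.15] M [ 0.018 -0.012 -0.031]
[[-0.1339, -0.0007, 0.991], [-0.991, -0.0002, -0.1339], [0.0003, -1.0, -0.0007]]
```

```bash
python3 -m crank '[[[0,0,0.001,0,0,0,0],[0,0,0.001,0,0,0,0],[0,0,0.001,0,0,0,0],[0,0,0,0,0,0,0]]]';  python3 -m crank '[[[0,0,0.001,0,0,0,0],[0,0,0.001,0,0,0,0],[0,0,0,0,0,0,0]]]'
```

```text
t: 13.58
ee_pos: [0.5263, -0.0655, 0.1095]
ee_rot: [-0.466, 0.532, -0.532, 0.465]
contact_force: [0.3, -0.2, -0.4]
grip_width: 0.17
t: 13.95
ee_pos: [0.5265, -0.0656, 0.1077]
ee_rot: [0.466, -0.532, 0.533, -0.465]
contact_force: [0.1, -0.5, 0.8]
grip_width: 0.172
```

```bash
python3 -m crank '[[[0,0,0.001,0,0,0,0],[0,0,0.001,0,0,0,0],[0,0,0,0,0,0,0]]]';  python3 -m crank '[[[0,0,0.001,0,0,0,0],[0,0,0,0,0,0,0]]]'; python3 -m crank '[[[0,0,0.001,0,0,0,0],[0,0,0,0,0,0,0]]]'
```

```text
t: 14.32
ee_pos: [0.5267, -0.0656, 0.1059]
ee_rot: [0.465, -0.532, 0.533, -0.465]
contact_force: [-0.9, -2.9, 2.9]
grip_width: 0.174
t: 14.58
ee_pos: [0.5268, -0.0656, 0.1051]
ee_rot: [0.465, -0.532, 0.533, -0.465]
contact_force: [-0.3, -1.4, 4.5]
grip_width: 0.168
t: 14.82
ee_pos: [0.527, -0.0657, 0.1043]
ee_rot: [0.465, -0.532, 0.533, -0.465]
contact_force: [-0.4, -2.5, 6.1]
grip_width: 0.174
```

```bash
python3 -m crank '[[[0,0,0.001,0,0,0,0],[0,0,0,0,0,0,0]]]'; python3 -m crank '[[[0,0,0.001,0,0,0,0],[0,0,0,0,0,0,0]]]';python3 -m crank '[[[0,0,0.001,0,0,0,0],[0,0,0,0,0,0,0]]]'; python3 -c "
from h import *
avg(2)"
```

```text
t: 15.08
ee_pos: [0.5271, -0.0659, 0.1036]
ee_rot: [0.465, -0.532, 0.533, -0.465]
contact_force: [-0.6, -1.7, 7.9]
grip_width: 0.167
t: 15.32
ee_pos: [0.5271, -0.0657, 0.1018]
ee_rot: [0.465, -0.532, 0.533, -0.465]
contact_force: [0.7, -2.0, 2.0]
grip_width: 0.165
t: 15.58
ee_pos: [0.5268, -0.0657, 0.1006]
ee_rot: [0.465, -0.532, 0.533, -0.465]
contact_force: [2.1, -1.5, 3.0]
grip_width: 0.172
t 15.625 P [ 0.5268 -0.0656  0.1006] sd [0. 0. 0.] F [ 1.76 -2.23  2.43] sd [0.39 0.68 0.55] M [-0.382 -0.257 -0.02 ]
[[-0.1338, 0.0003, 0.991], [-0.991, -0.0006, -0.1338], [0.0006, -1.0, 0.0004]]
```

```bash
python3 -m crank '[[[0,0,0.001,0,0,0,0],[0,0,0,0,0,0,0]]]'; python3 -m crank '[[[0,0,0.001,0,0,0,0],[0,0,0,0,0,0,0]]]';python3 -m crank '[[[0,0,0.001,0,0,0,0],[0,0,0,0,0,0,0]]]'; python3 -c "
from h import *
avg(2)
snap('side','s6');overlay('s6','s6c',[],(200,220,320,320),6)"
```

```text
t: 15.92
ee_pos: [0.5264, -0.0655, 0.0995]
ee_rot: [0.466, -0.532, 0.532, -0.465]
contact_force: [0.7, -3.3, 3.3]
grip_width: 0.172
t: 16.18
ee_pos: [0.5262, -0.0655, 0.0984]
ee_rot: [-0.466, 0.533, -0.532, 0.465]
contact_force: [0.2, -3.3, 2.8]
grip_width: 0.169
t: 16.42
ee_pos: [0.526, -0.0651, 0.097]
ee_rot: [-0.466, 0.533, -0.532, 0.465]
contact_force: [1.4, -2.4, -1.1]
grip_width: 0.171
t 16.475 P [ 0.526  -0.0651  0.097 ] sd [0. 0. 0.] F [ 1.39 -1.76 -0.74] sd [0.03 0.66 0.4 ] M [-0.321 -0.281  0.063]
[[-0.1338, -0.0014, 0.991], [-0.991, 0.0003, -0.1338], [-0.0001, -1.0, -0.0014]]
```

View pics/s6c.png

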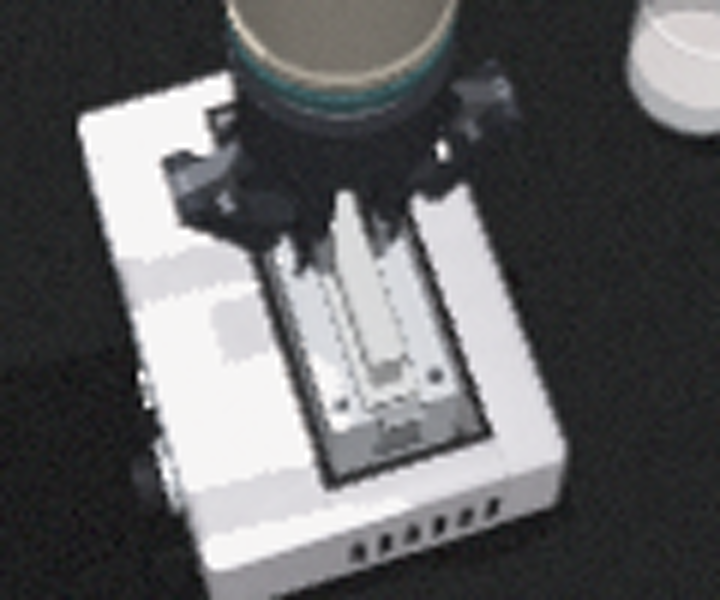

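```bash
python3 -m crank '[[[0,0,0.001,0,0,0,0],[0,0,0,0,0,0,0]]]'; python3 -m crank '[[[0,0,0.001,0,0,0,0],[0,0,0,0,0,0,0]]]'; python3 -c "
from h import *
avg(2)"
```

```text
t: 16.82
ee_pos: [0.5261, -0.0653, 0.0965]
ee_rot: [-0.466, 0.533, -0.532, 0.465]
contact_force: [0.9, -1.4, 0.7]
grip_width: 0.173
t: 17.08
ee_pos: [0.5261, -0.0653, 0.0964]
ee_rot: [-0.466, 0.533, -0.532, 0.465]
contact_force: [-2.2, -0.1, 7.0]
grip_width: 0.171
t 17.125 P [ 0.5261 -0.0653  0.0964] sd [0. 0. 0.] F [-1.4  -0.45  6.64] sd [0.77 0.34 0.4 ] M [-0.154  0.175  0.059]
[[-0.1338, -0.0006, 0.991], [-0.991, -0.0001, -0.1338], [0.0002, -1.0, -0.0006]]
```

```bash
python3 -m crank '[[[0,0,0.001,0,0,0,0],[0,0,0,0,0,0,0]]]'; python3 -m crank '[[[0,0,0.0008,0,0,0,0],[0,0,0,0,0,0,0]]]'; python3 -c "
from h import *
avg(2)"
```

```text
t: 17.42
ee_pos: [0.5261, -0.0653, 0.0964]
ee_rot: [0.465, -0.532, 0.532, -0.465]
contact_force: [-3.0, -1.2, 12.4]
grip_width: 0.172
t: 17.68
ee_pos: [0.5261, -0.0653, 0.0963]
ee_rot: [0.465, -0.532, 0.533, -0.465]
contact_force: [-4.5, -0.3, 17.2]
grip_width: 0.174
t 17.725 P [ 0.5261 -0.0653  0.0963] sd [0. 0. 0.] F [-4.44 -0.31 16.99] sd [0.03 0.04 0.16] M [-0.042  0.683  0.062]
[[-0.1338, 0.0002, 0.991], [-0.991, -0.0004, -0.1338], [0.0003, -1.0, 0.0002]]
```

```bash
python3 -m crank '[[[0,0,-0.0012,0,0,0,0],[0,0,-0.0012,0,0,0,0],[0.4,0,0,0,0,0,0],[0.5,0,0,0,0,0,0],[0.5,0,0,0,0,0,0]]]'; python3 -c "
from h import *
avg(2)"; python3 -m crank '[[[0.5,0,-0.005,0,0,0,0],[0.5,0,-0.015,0,0,0,0],[0.5,0,-0.04,0,0,0,0],[0.5,0,-0.05,0,0,0,0],[0.5,0,0,0,0,0,0]]]'
```

```text
t: 18.4
ee_pos: [0.5261, -0.0652, 0.0958]
ee_rot: [-0.466, 0.533, -0.532, 0.465]
contact_force: [0.3, 0.4, -0.7]
grip_width: 0.497
t 18.45 P [ 0.5261 -0.0653  0.0958] sd [0. 0. 0.] F [ 0.42  0.27 -0.38] sd [0.08 0.16 0.29] M [ 0.036 -0.009 -0.026]
[[-0.134, -0.0013, 0.991], [-0.991, 0.0002, -0.134], [-0.0, -1.0, -0.0013]]
t: 19.12
ee_pos: [0.5295, -0.0661, 0.2117]
ee_rot: [0.463, -0.529, 0.536, -0.467]
contact_force: [0.3, 0.1, -1.3]
grip_width: 0.498
```

Move to the -y side for a look with the wrist camera.

```bash
python3 -m crank '[[[0.5,0.04,-0.01,0,0,0,0],[0.5,0.05,0,0,0,0,0],[0.5,0.04,0,0,0,0,0],[0.5,0,0,0,0,0,0]]]'; python3 -c "
from h import *
snap('wrist','w7');snap('top','t7');snap('side','s7')
overlay('t7','t7c',[],(270,180,380,270),7)
overlay('w7','w7c',[],(140,0,340,170),4)
overlay('s7','s7c',[],(200,200,320,320),5)"
```

```text
t: 19.62
ee_pos: [0.5083, -0.1966, 0.2158]
ee_rot: [-0.465, 0.533, -0.533, 0.464]
contact_force: [-0.1, 0.1, -0.2]
grip_width: 0.5
```

View pics/w7c.png

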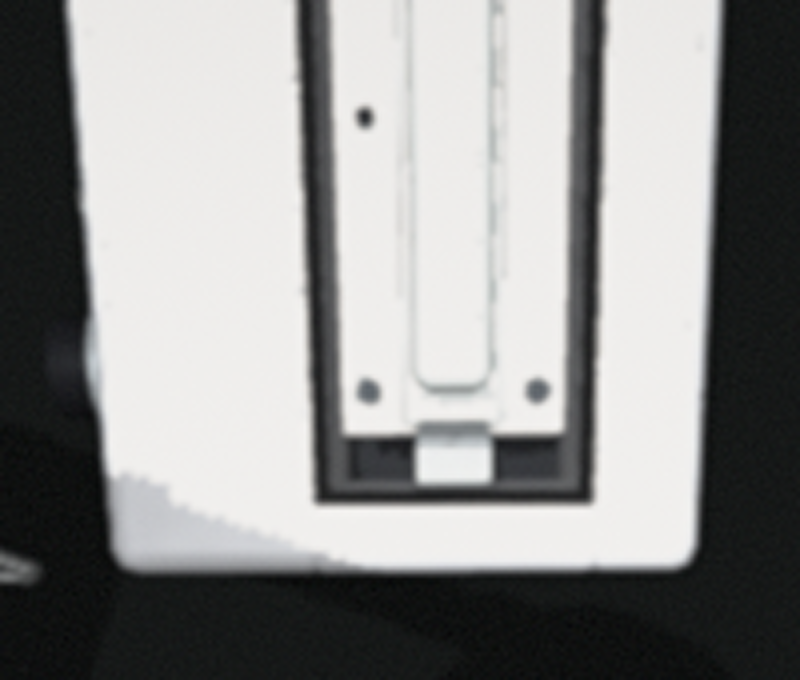

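View pics/t7c.png

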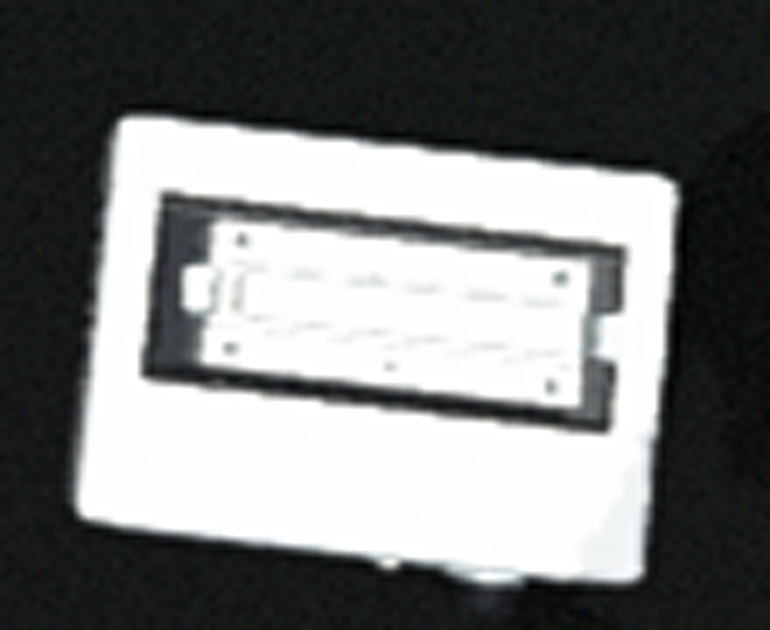

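View pics/s7.png

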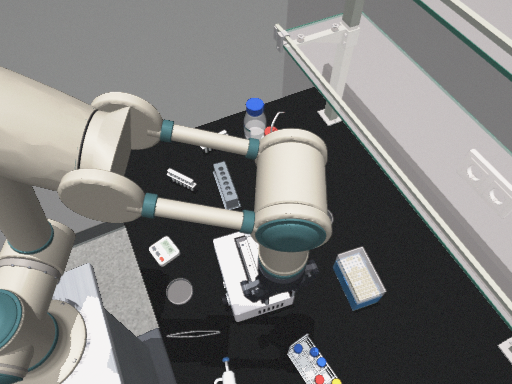

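```bash
python3 -m crank '[[[0.5,-0.05,0,0,0,0,0],[0.5,-0.05,0,0,0,0,0],[0.5,-0.03,0,0,0,0,0],[0.5,0,0,0,0,0,0]]]'; python3 -c "
from h import *
snap('wrist','w8')
o=[.5261,-.0653,.082]
it=[(car(o,-7.7,rect(.008,.057,.032)),(0,0,255)),(car(o,-7.7,rect(.011,.064,.006)),(0,200,0))]
overlay('w8','w8c',[],(190,50,310,170),5)
overlay('w7','w7d',it,(140,0,340,170),4)
overlay('w8','w8d',it,(190,50,310,170),5)"
```

```text
t: 20.27
ee_pos: [0.5261, -0.0622, 0.2162]
ee_rot: [-0.467, 0.532, -0.531, 0.467]
contact_force: [0.2, -0.5, 0.6]
grip_width: 0.501
```

View pics/w8c.png

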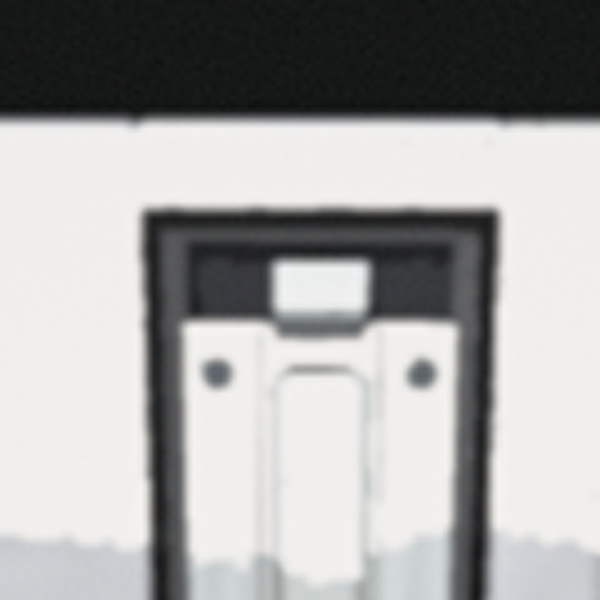

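View pics/w7d.png

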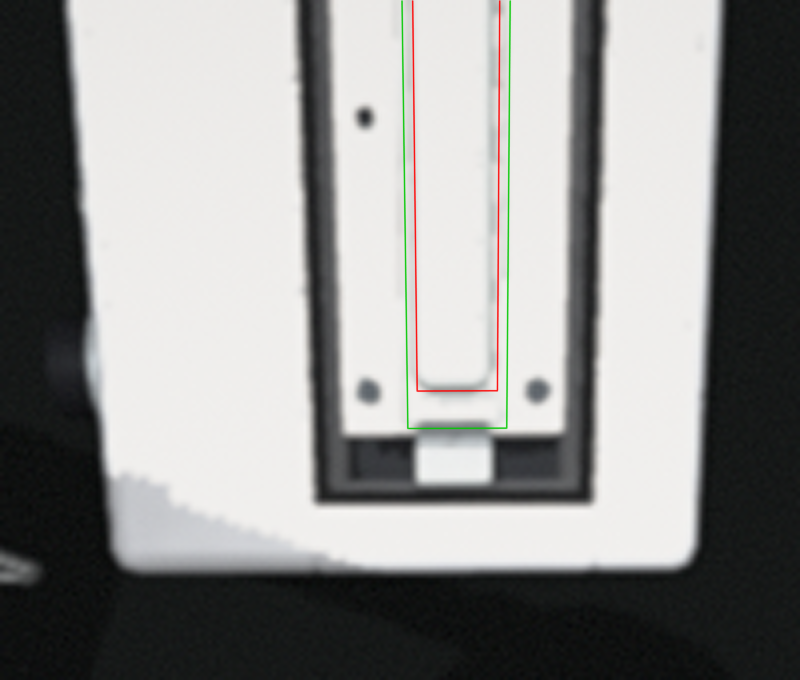

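View pics/w8d.png

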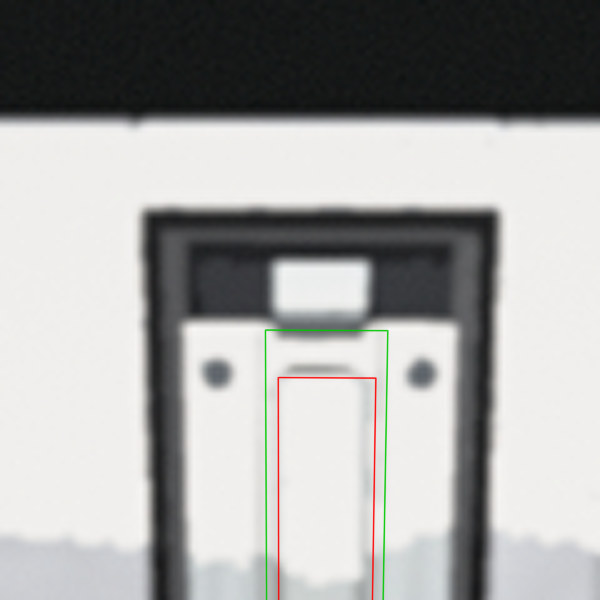

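```bash
python3 -c "
from h import *
print(ctrl.observe()['t'],ctrl.observe()['contact_force']); print(ctrl.finish_job())"
```

```text
20.325 [-0.5022305  -0.6468417   0.04339129]
the job is handed in; nothing more can be done
None
```

I lifted the largest carrier out of the bench rack and lowered it into the shaker block. All six tubes went into their bores without touching. I then pressed it down past both clips, let go and handed the job in at about 20.3 s.

- **Forces:** the highest push I read was about 8 N at the clips and 17 N pressing home. These are readings at the end of each move, so I have no record of peaks in between.
- **Seating:** the height stopped changing at 0.0963–0.0964 m while the push rose from 7 to 17 N. I had predicted 0.0963 m for fully home.
- **Final pictures:** with the gripper open and clear, the wrist views of both ends match the carrier's home position to about 1–2 mm. A clip nose lies over the bar at each end.
- **Readings that disagreed:** while it was carried, the side and top cameras suggested the carrier was tilted about 2° and shifted about 1 mm. The wrist view showed no tilt. I put this down to camera calibration, and the contact-free insertion supports that.
- **Bystanders:** I never went near the flask, beaker, tip box or bottles. I did not compare before-and-after pictures to measure them.

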